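# Fold back a tray's bifold dust cover and line up the needle boxes

### The job

Push the bifold dust cover of the needle tray back by its bar pull until its two hinged panels stand folded flat against each other at the rear of the tray, and leave it so. Then line up the three loose needle boxes inside in an even row, each lying flat and square on one of the three printed outlines on the mat (any box on any outline). Leave the tweezers, the pen and the timer where they are.

Things in the scene. Friction and masses are not known exactly. Their poses are not given: they have to be found in the camera images.
- tray: Fixed white tray, 182 mm deep (x), 222 mm wide (y), origin under its centre on the table; x to its rear (away from the robot), y to its left. Dark mat at z = 14.5 mm. Side walls 59 mm high carry guide rails on their inner sides, 200 mm clear between them. Front lip at x = -90 to -86 mm, 22 mm high; rear wall at x = 87 to 91 mm, 47 mm high. The shut cover lies 52 to 58 mm high.
- cover_rear (a joint): Angle q (rad) of the rear cover panel on the tray's rear hinge: 0 = shut, both panels flat; 1.565 = stop, panels upright and flat together. The front panel hangs on the rear one and its front edge rolls in the rails, so pushing it rearward raises the middle hinge. Panels 78 x 194 mm; ridge 130 to 135 mm high when folded. Stiff: it stays where left. It starts ajar; a level push on the bar takes 2 to 6 N.
- pull_bar (a point): Middle of the steel pull bar (10 mm thick, 146 mm long along the tray's y) above the front panel's front edge. In the tray frame it moves with q as x = 78 - 156 cos q - 28 sin q, z = 52 + 28 cos q (mm): from x -78, z 80 shut to x 50, z 52 folded. Below its path are only the box tops (35 mm high) and the front lip.
- rear_hinge (a point): Middle of the cover's rear hinge line, fixed to the tray at x = 78 mm, 52 mm above the table.
- outline_left (a point): Centre of the left printed outline (a thin white rectangle 83 x 28 mm, long side along the tray's x axis) on the dark mat; the point lies 10 mm above the mat, where the centre of a box standing right on the outline should be. Outlines are 60 mm apart along the tray's y axis.
- outline_middle (a point): Centre of the middle printed outline (a thin white rectangle 83 x 28 mm, long side along the tray's x axis) on the dark mat; the point lies 10 mm above the mat, where the centre of a box standing right on the outline should be. Outlines are 60 mm apart along the tray's y axis.
- outline_right (a point): Centre of the right printed outline (a thin white rectangle 83 x 28 mm, long side along the tray's x axis) on the dark mat; the point lies 10 mm above the mat, where the centre of a box standing right on the outline should be. Outlines are 60 mm apart along the tray's y axis.
- box_a_mid (a point): White plastic needle capsule box with a push-on coloured lid, 24 mm wide, 78 mm long, 20 mm high, 20 g, loose on the mat of the tray and askew at the start. The point is at its centre (10 mm above its underside); its y axis runs along its length, z up. The three boxes are interchangeable and the lid may point to either end.
- box_b_mid (a point): White plastic needle capsule box with a push-on coloured lid, 24 mm wide, 78 mm long, 20 mm high, 20 g, loose on the mat of the tray and askew at the start. The point is at its centre (10 mm above its underside); its y axis runs along its length, z up. The three boxes are interchangeable and the lid may point to either end.
- box_c_mid (a point): White plastic needle capsule box with a push-on coloured lid, 24 mm wide, 78 mm long, 20 mm high, 20 g, loose on the mat of the tray and askew at the start. The point is at its centre (10 mm above its underside); its y axis runs along its length, z up. The three boxes are interchangeable and the lid may point to either end.
- tweezers: Bystander: slim steel tweezers, 118 x 12 x 9 mm, lying left of the tray; origin under the centre. Leave alone.
- pen: Bystander: pen, 135 x 17 x 16 mm, lying on the black notebook left of the tray; origin under the centre. Leave alone.
- timer: Bystander: white bench timer, 62 x 62 x 19 mm, beyond the notebook on the left; origin under the centre. Leave alone.

How it is judged:
On the way, in this order (a step that is already met when the one before it is completed fails the run):
1. the cover is folded back, its two panels flat against each other (value of joint cover_rear above 1.49 rad), for 0.2 s.
2. the three boxes lie in an even row, one on each outline (horizontal distance between any of box_a_mid, box_b_mid, box_c_mid and outline_left below 0.008 m and horizontal distance between any of box_a_mid, box_b_mid, box_c_mid and outline_middle below 0.008 m and horizontal distance between any of box_a_mid, box_b_mid, box_c_mid and outline_right below 0.008 m and angle between the y axis of each of box_a_mid, box_b_mid, box_c_mid and the x axis of tray, either way round below 0.12 rad and angle between each of box_a_mid, box_b_mid, box_c_mid's own z axis and vertical below 0.1 rad and z of each of box_a_mid, box_b_mid, box_c_mid in the frame of tray below 0.029 m), for 0.2 s.
At the end, for the whole second after the job is handed in: The cover stands folded (rear panel within 0.075 rad of its upright stop, so the panels are flat together); each outline has a box whose centre is within 8 mm of the outline's centre; every box is within 0.12 rad of the outline's direction and lies flat on the mat (all of step 2 and value of joint cover_rear above 1.49 rad); the robot touches nothing.
It fails at once if the tweezers are moved (distance of tweezers from where it was at the start of the episode above 0.02 m).
It fails at once if the pen is moved (distance of pen from where it was at the start of the episode above 0.02 m).
It fails at once if the timer is moved (distance of timer from where it was at the start of the episode above 0.02 m).
It also fails if it takes over 56 s, if anything falls off the work surface, if the arm or the gripper's body presses on something with over 40 N, if the wrist force passes 120 N, or if a joint passes its speed limit or range.

### The arm

A 6-joint arm with a two-finger parallel gripper is mounted at the origin on a cart in front of the work surface, level with it; the furniture and walls round the work are solid. World frame = base frame: x ahead of the robot, y to its left, z up, the work surface at z = 0. Lengths are in m, angles in rad, forces in N, time in s.
With the tool pointing down it reaches from about 0.35 to 0.85 m from the base axis. Payload 8.1 kg.
Tool frame: the origin (TCP) lies between the finger pads; the fingertips stand 11 mm ahead of it and the grasp point (between the pads) lies 8 mm behind it (tips_ahead is the z of the fingertips in the tool frame, in m); z points along the fingers, y is the line along which they close (so a half turn about z gives the same grasp; the last joint's range is limited). The gripper opens to 93 mm and grips with 3 to 60 N. Pads are 15 mm wide; open, the fingers measure 128 mm over their backs; the gripper's body (75 mm by 188 mm) begins 65 mm behind the grasp point.
Start: joints at [1.101, 0.13, 1.488, -0, 1.523, -0.085], TCP at [0.225, 0.556, 0.23] pointing down, gripper open.
Joint ranges: [-2.96, 2.96], [-0.89, 2.26], [0.02, 2.5], [-1.34, 4.48], [0, 2.73], [-2.66, 2.66]. Speed limits (rad/s): [2.39, 2.39, 2.79, 3.14, 3.14, 3.14].

### API

Orientations are given as a rotation vector (axis times angle).
In Python, from plant import read_state, read_camera, close_job, tips_ahead gives the robot as it stands. The module is installed in compiled form; this text tells all that it offers.
- The arm moves only by the tool move_arm, never from a script. Its argument "plan" is a list of rows, each a list of 7 numbers: the turn, a rotation vector about the tool's x, y, z in units of 6 degrees (1.0 is 6 degrees), then the shift along the tool's x, y, z in units of 25 mm (1.0 is 25 mm), then the finger opening in mm, from 0 to 93. A call has exactly 10 rows; each row shifts and turns the commanded pose from where the row before left it, along the tool's axes as they then stand; what a row does not reach is not made up. A row lasts 1/10 s, in which the tool goes at most 50 mm and 8.59 degrees, less where a joint would pass 70% of its speed; a pose out of reach is approached as far as the arm can. A call is refused whole if a number of a shift passes 1 or a number of a turn 1, either way. A call with a gripper value outside its range is refused whole. The fingers move at their own pace and stop on an object; "force" is the grip in N (left out, the last holds). Time passes only in rows, so rows that do not move let the fingers close, or fill a call up. It gives the time, the measured TCP pose, the force, the opening and the grip force at its end, in the units of the state.
- read_state(): the state, without advancing time (a new reading comes with each control period).
- read_camera(name): name is "scene" or "side" or "wrist"; returns a dict with "frame" (400x640x3 uint8, red, green, blue), "z_map" (400x640 float32, m along the optical axis (not along the pixel's ray), 0 where there is no reading), "fx", "fy", "cx", "cy" (pixels), "rvec" (rotation vector, rad) and "tvec" (3), from world to camera coordinates, as OpenCV has them. Camera axes: x right, y down, z forward; pixel columns grow to the right and rows downward; lengths in m; the calibration is good to about 2 mm. A picture is of the moment at which its call begins.
- close_job(): hands the job in; it is judged then, once.
The state is a dict: "t": time; "q": joint angles; "dq": joint speeds; "joint_torque": joint torques, N m; "tool_pos": TCP position; "orientation": TCP orientation; "force": force on the tool from outside, world axes, zero at the start; "wrist_torque": the same for the moment, N m; "opening": finger opening in m; "gripper_force": force on a finger pad.
Only numpy, scipy, OpenCV 4.12 (cv2) and the standard library are available. Lean on these libraries where they do the work, as an engineer would, in place of code of your own. Each camera call takes 0.05 s, during which the arm holds its last target. There are 200 camera calls.

## Working session

There is one attempt and no reset: what is moved stays moved. The work goes in short steps, Python scripts to look and compute and a tool call to move; the robot and the scene stay as the last step left them, time stands still between calls to the robot, and variables do not carry over. Pictures are saved under pics/ and viewed, at most 10 in all, crops included, and the job is handed in when it is done.

Besides the shell and the picture viewer there is one more tool, called after "Call:" by a JSON object that holds its "name" and its "arguments". move_arm: Moves the arm, as the interface text tells. Its arguments: {"type":"object","properties":{"plan":{"type":"array","items":{"type":"array","items":{"type":"number"}}},"force":{"type":"number"}},"required":["plan"]}

```bash
mkdir -p pics; cat > h.py <<'E'
import numpy as np, cv2
from scipy.spatial.transform import Rotation as R
from plant import read_state, read_camera, close_job, tips_ahead
def cloud(c):
    v,u=np.mgrid[:400,:640]; z=c["z_map"]
    p=np.stack([(u-c["cx"])/c["fx"]*z,(v-c["cy"])/c["fy"]*z,z],-1)
    Rm=cv2.Rodrigues(np.array(c["rvec"]))[0]
    w=(p-np.array(c["tvec"]).ravel())@Rm
    w[z==0]=np.nan
    return w
def save(c,n): cv2.imwrite(f"pics/{n}.png",c["frame"][:,:,::-1])
E
python3 - <<'E'
from h import *
s=read_state(); print(s["t"],s["tool_pos"],s["orientation"],s["opening"],tips_ahead)
a=read_camera("scene");b=read_camera("side")
save(a,"scene0");np.savez("s0",w=cloud(a),f=a["frame"]);save(b,"side0");np.savez("d0",w=cloud(b),f=b["frame"])
for c in(a,b):
    Rm=cv2.Rodrigues(np.array(c["rvec"]))[0];print(-Rm.T@np.array(c["tvec"]).ravel(),Rm[2])
E
```

```text
0.0 [0.22492038 0.55566649 0.22858862] [-6.00535578e-01 -3.08313480e+00  2.72249601e-03] 0.09289460165135172 0.011
[-0.3600159   0.46494397  0.50735856] [ 0.81891583 -0.40893663 -0.40267567]
[0.51550479 0.77513345 0.61907406] [-0.00925356 -0.8010309  -0.59855148]
```

View pics/scene0.png

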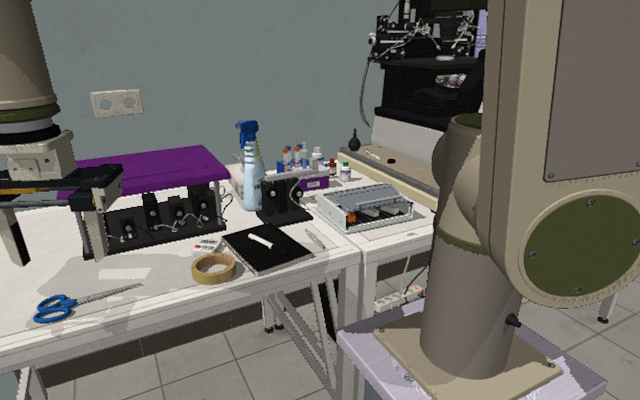

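View pics/side0.png

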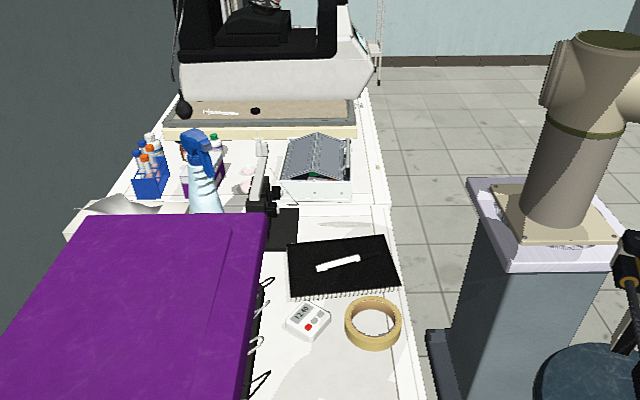

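The scene view has the tray at about (365,205), with an orange box lid at (350,217). The side view shows the tent-shaped cover at (317,155) and the tray's left wall at (315,188). The pen is at (338,262) and the timer at (307,320).

```bash
python3 - <<'E'
from h import *
d=np.load("d0.npz");w=d["w"];s=np.load("s0.npz");ws=s["w"]
for n,(u,v) in dict(wallL_front=(352,183),wallL_rear=(281,182),wall=(315,180),ridge=(317,136),pen=(338,262),timer=(307,320),stand=(262,180)).items(): print(n,w[v,u].round(3))
for n,(u,v) in dict(a=(350,217),b=(380,195),lipL=(345,225),c=(410,218)).items(): print(n,ws[v,u].round(3))
S=1000 # ortho 1mm/px
x0,y0=.35,-.25
H=np.zeros((500,500),np.float32);C=np.zeros((500,500,3),np.uint8)
for W,F in((ws,s["f"]),(w,d["f"])):
    P=W.reshape(-1,3);f=F.reshape(-1,3);i=((P[:,0]-x0)*500);j=((P[:,1]-y0)*500)
    k=(i>0)&(i<300)&(j>0)&(j<250)&(P[:,2]<.3)
    o=np.argsort(P[k,2])
    i=i[k].astype(int)[o];j=j[k].astype(int)[o];C[i,j]=f[k][o];H[i,j]=P[k,2][o]
C=C[:300,:250][::-1,::-1];H=H[:300,:250][::-1,::-1]
hm=cv2.applyColorMap(np.clip(H/.16*255,0,255).astype(np.uint8),cv2.COLORMAP_JET)
cv2.imwrite("pics/ortho.png",cv2.resize(np.hstack([C[:,:,::-1],hm]),(800,480),interpolation=0))
c1=cv2.resize(d["f"][110:220,240:390,::-1],(640,470));cv2.imwrite("pics/crop1.png",c1)
E
```

```text
wallL_front [ 0.451 -0.132  0.002]
wallL_rear [ 0.622 -0.056  0.059]
wall [ 0.544 -0.105  0.031]
ridge [ 0.54  -0.238  0.082]
pen [0.495 0.178 0.028]
timer [0.552 0.306 0.017]
stand [0.651 0.03  0.123]
a [ 0.489 -0.088  0.03 ]
b [ 0.504 -0.197  0.069]
lipL [ 0.457 -0.052  0.028]
c [ 0.444 -0.262  0.007]
```

View pics/ortho.png

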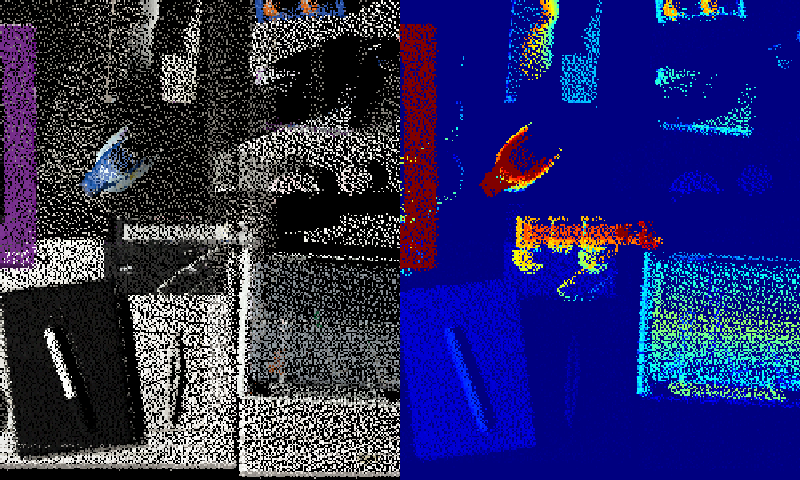

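View pics/crop1.png

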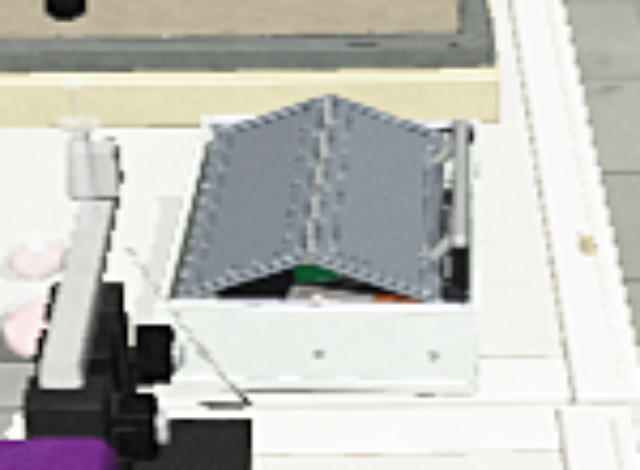

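The ortho map puts the tray's left edge at y≈-0.055 and its front at x≈0.46, with a slight yaw. The crop shows the bar pull at (460,190), over the front edge. Next I'll fit the tray pose.

```bash
python3 - <<'E'
from h import *
d=np.load("d0.npz")["w"].reshape(-1,3);s=np.load("s0.npz")["w"].reshape(-1,3)
def rob(a,b):
    k=np.ones(len(a),bool)
    for _ in range(8):
        p=np.polyfit(a[k],b[k],1);r=b-np.polyval(p,a);k=abs(r)<max(.0025,1.5*np.std(r[k])) if _<4 else abs(r)<.0025
    return p,k.sum()
m=lambda P,x,y,z:P[(P[:,0]>x[0])&(P[:,0]<x[1])&(P[:,1]>y[0])&(P[:,1]<y[1])&(P[:,2]>z[0])&(P[:,2]<z[1])]
L=m(d,(.46,.63),(-.08,-.03),(.012,.052)); p,n=rob(L[:,0],L[:,1]);print("left face y=",p,n,L[:,0].min(),L[:,0].max())
F=m(s,(.42,.49),(-.27,-.06),(.006,.018)); q,n=rob(F[:,1],F[:,0]);print("front face x=",q,n, F[:,1].min())
yaw=(np.arctan(p[0]))
print("yaw",yaw,np.arctan(-q[0]))
yaw=(yaw+np.arctan(-q[0]))/2
ex=np.array([np.cos(yaw),np.sin(yaw)]);ey=np.array([-ex[1],ex[0]])
# corner solve
A=np.array([[-p[0],1],[1,-q[0]]]);c=np.linalg.solve(A,[p[1],q[1]]);print("corner FL",c)
o=c+.090*ex-.111*ey;print("tray o",o,"yaw",yaw)
np.savez("tray",o=o,yaw=yaw)
for n,P in(("side",d),("scene",s)):
    T=np.c_[(P[:,:2]-o)@ex,(P[:,:2]-o)@ey,P[:,2]]
    B=m(T,(-.12,.12),(-.13,.13),(.003,.2))
    print(n,"ext",B.min(0).round(3),B.max(0).round(3))
    h=[ (round(x,3),np.round(np.percentile(B[(abs(B[:,0]-x)<.004)&(abs(B[:,1])<.07)][:,2],[5,50,95]),3)) for x in np.arange(-.09,.1,.015) if ((abs(B[:,0]-x)<.004)&(abs(B[:,1])<.07)).any()]
    print(*h,sep="\n")
E
```

```text
left face y= [-0.05520191 -0.02277076] 840 0.4601607881197255 0.6284337548874128
front face x= [0.04081045 0.46313284] 3 -0.26965385055710606
yaw -0.0551459363244134 -0.04078781293882565
corner FL [ 0.46116464 -0.04822793]
tray o [ 0.54573884 -0.16341562] yaw -0.04796687463161953
side ext [-0.118 -0.118  0.003] [0.12  0.129 0.16 ]
(np.float64(-0.09), array([0.014, 0.022, 0.081]))
(np.float64(-0.075), array([0.014, 0.018, 0.08 ]))
(np.float64(-0.06), array([0.06 , 0.062, 0.063]))
(np.float64(-0.045), array([0.035, 0.067, 0.07 ]))
(np.float64(-0.03), array([0.017, 0.073, 0.075]))
(np.float64(-0.015), array([0.016, 0.078, 0.082]))
(np.float64(0.0), array([0.018, 0.083, 0.085]))
(np.float64(0.015), array([0.019, 0.079, 0.083]))
(np.float64(0.03), array([0.014, 0.073, 0.075]))
(np.float64(0.045), array([0.015, 0.068, 0.069]))
(np.float64(0.06), array([0.015, 0.062, 0.064]))
(np.float64(0.075), array([0.053, 0.056, 0.06 ]))
scene ext [-0.102 -0.115  0.003] [0.119 0.129 0.186]
(np.float64(-0.09), array([0.072, 0.078, 0.082]))
(np.float64(-0.075), array([0.012, 0.054, 0.059]))
(np.float64(-0.06), array([0.012, 0.019, 0.059]))
(np.float64(-0.045), array([0.013, 0.065, 0.069]))
(np.float64(-0.03), array([0.012, 0.071, 0.075]))
(np.float64(-0.015), array([0.013, 0.078, 0.081]))
(np.float64(0.0), array([0.013, 0.081, 0.082]))
(np.float64(0.045), array([0.012, 0.064, 0.065]))
(np.float64(0.06), array([0.058, 0.059, 0.061]))
(np.float64(0.075), array([0.011, 0.023, 0.041]))
```

```bash
cat >> h.py <<'E'
import os
if os.path.exists("tray.npz"):
    _t=np.load("tray.npz");o=_t["o"];yaw=float(_t["yaw"])
    ex=np.array([np.cos(yaw),np.sin(yaw),0]);ey=np.array([-ex[1],ex[0],0])
def T2W(x,y,z): return np.array([o[0],o[1],0])+x*ex+y*ey+np.array([0,0,z])
def W2T(P): d=np.asarray(P)-[o[0],o[1],0]; return np.stack([d@ex,d@ey,d[...,2]],-1)
def pose(x,y,ztip,tilt=0,turn=0):
    """tray-frame fingertip point (m), tilt deg (tips forward), turn rad about vertical -> TCP pos, R"""
    t=np.radians(tilt);r=R.from_rotvec([0,0,turn])
    z=r.apply(np.sin(t)*ex-np.cos(t)*np.array([0,0,1]));yy=r.apply(ey)
    return T2W(x,y,ztip)-tips_ahead*z, np.stack([np.cross(yy,z),yy,z],1)
def rows(wps,n=None,start=None):
    """deltas tool axes in units for each waypoint"""
    s=read_state();p=s["tool_pos"];M=R.from_rotvec(s["orientation"]).as_matrix()
    for w in wps:
        tp,tM=w[:2]
        rv=R.from_matrix(M.T@tM).as_rotvec();
        k=max(1,np.ceil(np.linalg.norm(tp-p)/(.024)-.01),np.ceil(np.degrees(np.linalg.norm(rv))/6-.01)) if len(w)<3 else w[2]
        k=int(k);q=M
        for i in range(k):
            a=M@R.from_rotvec(rv*i/k).as_matrix()
            d=a.T@((tp-p)/k)/.025; print([round(float(v),2) for v in np.r_[np.degrees(rv)/k/6,d]])
        print("--",k);p,M=tp,tM
E
python3 - <<'E'
from h import *
t=np.load("tray.npz");y=-.053
c=np.array([.4608,-.0482]);e=np.array([np.cos(y),np.sin(y)]);f=np.array([-e[1],e[0]])
np.savez("tray",o=c+.090*e-.111*f,yaw=y)
E
python3 - <<'E'
from h import *
print(o,yaw)
a=pose(-.125,0,.21,15);b=pose(-.125,0,.064,15)
rows([a,b]);print(a[0],b[0])
E
```

```text
[ 0.54479338 -0.1638119 ] -0.053
[-0.01, -0.08, -0.1, -0.58, -0.76, 0.01]
[-0.01, -0.08, -0.1, -0.57, -0.77, 0.02]
[-0.01, -0.08, -0.1, -0.56, -0.77, 0.02]
[-0.01, -0.08, -0.1, -0.55, -0.78, 0.02]
[-0.01, -0.08, -0.1, -0.54, -0.78, 0.03]
[-0.01, -0.08, -0.1, -0.53, -0.79, 0.03]
[-0.01, -0.08, -0.1, -0.52, -0.79, 0.03]
[-0.01, -0.08, -0.1, -0.52, -0.8, 0.04]
[-0.01, -0.08, -0.1, -0.51, -0.81, 0.04]
[-0.01, -0.08, -0.1, -0.5, -0.81, 0.04]
[-0.01, -0.08, -0.1, -0.49, -0.82, 0.04]
[-0.01, -0.08, -0.1, -0.48, -0.82, 0.05]
[-0.01, -0.08, -0.1, -0.47, -0.83, 0.05]
[-0.01, -0.08, -0.1, -0.46, -0.83, 0.05]
[-0.01, -0.08, -0.1, -0.45, -0.84, 0.06]
[-0.01, -0.08, -0.1, -0.44, -0.84, 0.06]
[-0.01, -0.08, -0.1, -0.43, -0.85, 0.06]
[-0.01, -0.08, -0.1, -0.42, -0.85, 0.06]
[-0.01, -0.08, -0.1, -0.41, -0.86, 0.07]
[-0.01, -0.08, -0.1, -0.4, -0.86, 0.07]
[-0.01, -0.08, -0.1, -0.39, -0.86, 0.07]
[-0.01, -0.08, -0.1, -0.38, -0.87, 0.07]
[-0.01, -0.08, -0.1, -0.37, -0.87, 0.07]
[-0.01, -0.08, -0.1, -0.36, -0.88, 0.08]
[-0.01, -0.08, -0.1, -0.35, -0.88, 0.08]
[-0.01, -0.08, -0.1, -0.34, -0.88, 0.08]
[-0.01, -0.08, -0.1, -0.33, -0.89, 0.08]
[-0.01, -0.08, -0.1, -0.32, -0.89, 0.08]
[-0.01, -0.08, -0.1, -0.31, -0.9, 0.08]
[-0.01, -0.08, -0.1, -0.3, -0.9, 0.08]
[-0.01, -0.08, -0.1, -0.29, -0.9, 0.09]
-- 31
[0.0, 0.0, 0.0, 0.22, 0.0, 0.81]
[0.0, 0.0, 0.0, 0.22, 0.0, 0.81]
[0.0, 0.0, 0.0, 0.22, 0.0, 0.81]
[0.0, 0.0, 0.0, 0.22, 0.0, 0.81]
[0.0, 0.0, 0.0, 0.22, 0.0, 0.81]
[0.0, 0.0, 0.0, 0.22, 0.0, 0.81]
[0.0, 0.0, 0.0, 0.22, 0.0, 0.81]
-- 7
[ 0.41712589 -0.15703918  0.22062518] [ 0.41712589 -0.15703918  0.07462518]
```

Call:
{"name": "move_arm", "arguments": {"plan": [[0, -0.08, -0.1, -0.58, -0.76, 0.02, 0], [0, -0.08, -0.1, -0.57, -0.77, 0.02, 0], [0, -0.08, -0.1, -0.56, -0.77, 0.02, 0], [0, -0.08, -0.1, -0.55, -0.78, 0.02, 0], [0, -0.08, -0.1, -0.54, -0.78, 0.03, 0], [0, -0.08, -0.1, -0.53, -0.79, 0.03, 0], [0, -0.08, -0.1, -0.52, -0.79, 0.03, 0], [0, -0.08, -0.1, -0.52, -0.8, 0.04, 0], [0, -0.08, -0.1, -0.51, -0.81, 0.04, 0], [0, -0.08, -0.1, -0.5, -0.81, 0.04, 0]]}}

```text
t: 1.1
tool_pos: [0.2871, 0.3249, 0.2271]
orientation: [0.426, 3.03, -0.026]
force: [0.5, -0.0, -0.9]
opening: 0.0173
gripper_force: 0.0
```

Call:
{"name": "move_arm", "arguments": {"plan": [[0, -0.08, -0.1, -0.49, -0.82, 0.04, 0], [0, -0.08, -0.1, -0.48, -0.82, 0.05, 0], [0, -0.08, -0.1, -0.47, -0.83, 0.05, 0], [0, -0.08, -0.1, -0.46, -0.83, 0.05, 0], [0, -0.08, -0.1, -0.45, -0.84, 0.06, 0], [0, -0.08, -0.1, -0.44, -0.84, 0.06, 0], [0, -0.08, -0.1, -0.43, -0.85, 0.06, 0], [0, -0.08, -0.1, -0.42, -0.85, 0.06, 0], [0, -0.08, -0.1, -0.41, -0.86, 0.07, 0], [0, -0.08, -0.1, -0.4, -0.86, 0.07, 0]]}}

```text
t: 2.1
tool_pos: [0.3477, 0.0947, 0.2284]
orientation: [0.259, 2.966, -0.048]
force: [0.3, -0.4, 0.2]
opening: 0.0006
gripper_force: 0.0
```

Call:
{"name": "move_arm", "arguments": {"plan": [[0, -0.08, -0.1, -0.39, -0.86, 0.07, 0], [0, -0.08, -0.1, -0.38, -0.87, 0.07, 0], [0, -0.08, -0.1, -0.37, -0.87, 0.07, 0], [0, -0.08, -0.1, -0.36, -0.88, 0.08, 0], [0, -0.08, -0.1, -0.35, -0.88, 0.08, 0], [0, -0.08, -0.1, -0.34, -0.88, 0.08, 0], [0, -0.08, -0.1, -0.33, -0.89, 0.08, 0], [0, -0.08, -0.1, -0.32, -0.89, 0.08, 0], [0, -0.08, -0.1, -0.31, -0.9, 0.08, 0], [0, -0.08, -0.1, -0.3, -0.9, 0.08, 0]]}}

```text
t: 3.1
tool_pos: [0.4068, -0.1355, 0.2325]
orientation: [0.1, 2.893, -0.07]
force: [0.1, 0.3, 0.5]
opening: 0.0008
gripper_force: 0.0
```

```bash
cat >> h.py <<'E'
def brief(*wps):
    """per waypoint: rows and mean row"""
    s=read_state();p=s["tool_pos"];M=R.from_rotvec(s["orientation"]).as_matrix()
    print("t",round(s["t"],2),"tip tray",(W2T(p+tips_ahead*M[:,2])*1000).round(1),"F",s["force"].round(1),"open",round(s["opening"],4),"grip",round(s["gripper_force"],1))
    for tp,tM in wps:
        rv=np.degrees(R.from_matrix(M.T@tM).as_rotvec())/6; d=M.T@(tp-p)/.025
        print("turn",rv.round(2),"shift",d.round(2)); p,M=tp,tM
E
python3 - <<'E'
from h import *
c=read_camera("wrist");save(c,"wrist1")
a=pose(-.125,0,.21,15);b=pose(-.125,0,.064,15)
q=lambda q:(78-156*np.cos(q)-28*np.sin(q),52+28*np.cos(q))
P=[a,b]
for v in(.4,.8,1.2,1.565):
    x,z=q(v);x-=5;zt=z-14;P.append(pose((x+14*np.tan(np.radians(15))-8)/1000,0,zt/1000,15))
brief(*P)
E
```

```text
t 3.15 tip tray [-136.1   18.   222. ] F [-0.7 -0.1 -0.6] open 0.0008 grip 0.0
turn [-0.43 -0.14 -0.09] shift [-0.31 -0.71  0.6 ]
turn [0. 0. 0.] shift [1.51 0.   5.64]
turn [0. 0. 0.] shift [-1.51 -0.    0.41]
turn [0. 0. 0.] shift [-0.93  0.    0.51]
turn [0. 0. 0.] shift [-1.69  0.    0.84]
turn [0. 0. 0.] shift [-1.97 -0.    0.94]
```

View pics/wrist1.png

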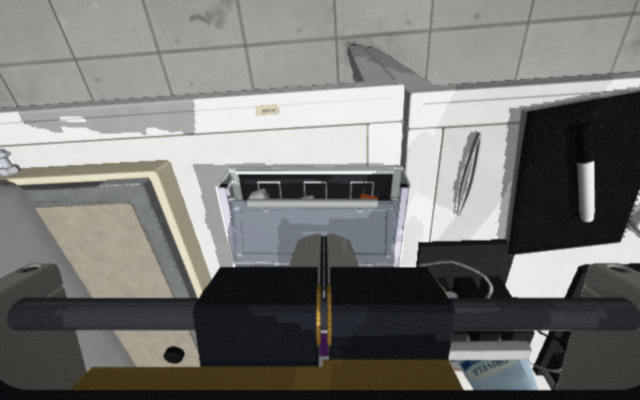

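The wrist view shows the tray front at (310,170–200). The bar runs x=240–378 at row 203, with the printed outlines below the front edge at rows 182–198. I'll go down in front of the bar and push.

Call:
{"name": "move_arm", "arguments": {"plan": [[-0.43, -0.14, -0.09, -0.31, -0.71, 0.6, 0], [0, 0, 0, 0.22, 0, 0.81, 0], [0, 0, 0, 0.22, 0, 0.81, 0], [0, 0, 0, 0.22, 0, 0.81, 0], [0, 0, 0, 0.22, 0, 0.81, 0], [0, 0, 0, 0.21, 0, 0.8, 0], [0, 0, 0, 0.21, 0, 0.8, 0], [0, 0, 0, 0.21, 0, 0.8, 0], [0, 0, 0, -0.3, 0, 0.08, 0], [0, 0, 0, -0.3, 0, 0.08, 0]]}}

```text
t: 4.15
tool_pos: [0.4326, -0.1539, 0.075]
orientation: [0.078, 2.88, -0.006]
force: [0.0, -0.5, 0.5]
opening: 0.0006
gripper_force: 0.0
```

Call:
{"name": "move_arm", "arguments": {"plan": [[0, 0, 0, -0.3, 0, 0.08, 0], [0, 0, 0, -0.3, 0, 0.08, 0], [0, 0, 0, -0.3, 0, 0.09, 0], [0, 0, 0, -0.31, 0, 0.17, 0], [0, 0, 0, -0.31, 0, 0.17, 0], [0, 0, 0, -0.31, 0, 0.17, 0], [0, 0, 0, -0.28, 0, 0.14, 0], [0, 0, 0, -0.28, 0, 0.14, 0], [0, 0, 0, -0.28, 0, 0.14, 0], [0, 0, 0, -0.28, 0, 0.14, 0]]}}

```text
t: 5.15
tool_pos: [0.5126, -0.1581, 0.0621]
orientation: [0.077, 2.879, -0.006]
force: [-1.8, 0.0, -4.2]
opening: 0.0005
gripper_force: 1.8
```

```bash
python3 - <<'E'
from h import *
q=lambda q:(78-156*np.cos(q)-28*np.sin(q),52+28*np.cos(q))
P=[]
for v in(1.2,1.565):
    x,z=q(v);x-=5;zt=z-14;P.append(pose((x+14*np.tan(np.radians(15))-8)/1000,0,zt/1000,15))
brief(*P)
E
```

```text
t 5.15 tip tray [-29.6   4.   51.5] F [-1.8  0.  -4.2] open 0.0005 grip 1.8
turn [ 0.02 -0.   -0.01] shift [-0.57 -0.16  0.29]
turn [0. 0. 0.] shift [-1.97 -0.    0.94]
```

Call:
{"name": "move_arm", "arguments": {"plan": [[0, 0, 0, -0.28, -0.1, 0.14, 0], [0, 0, 0, -0.28, -0.06, 0.14, 0], [0, 0, 0, -0.28, 0, 0.14, 0], [0, 0, 0, -0.28, 0, 0.14, 0], [0, 0, 0, -0.28, 0, 0.14, 0], [0, 0, 0, -0.28, 0, 0.13, 0], [0, 0, 0, -0.28, 0, 0.13, 0], [0, 0, 0, -0.28, 0, 0.13, 0], [0, 0, 0, -0.2, 0, 0.08, 0], [0, 0, 0, 0, 0, 0, 0]]}}

```text
t: 6.15
tool_pos: [0.5765, -0.1654, 0.0484]
orientation: [0.077, 2.884, -0.005]
force: [-9.6, -0.7, 2.5]
opening: 0.0003
gripper_force: 4.8
```

```bash
python3 - <<'E'
from h import *
brief()
b=read_camera("side");w=cloud(b).reshape(-1,3);T=W2T(w)
k=(abs(T[:,0])<.12)&(abs(T[:,1])<.09)&(T[:,2]>.10)&(T[:,2]<.145);Q=T[k]
for z in np.arange(.1,.145,.005):
    m=abs(Q[:,2]-z)<.0025
    if m.any(): print(round(z,3),m.sum(),np.percentile(Q[m,0],[2,25,50,75,98]).round(3))
E
```

```text
t 6.15 tip tray [34.6  0.1 37.7] F [-9.6 -0.7  2.5] open 0.0003 grip 4.8
0.1 7 [0.069 0.07  0.07  0.07  0.07 ]
0.105 23 [0.068 0.07  0.07  0.07  0.07 ]
0.11 21 [-0.02   0.069  0.07   0.07   0.071]
0.115 17 [-0.021 -0.017 -0.01   0.002  0.07 ]
0.12 48 [-0.022 -0.011  0.007  0.068  0.069]
0.125 91 [-0.022 -0.003  0.029  0.069  0.079]
0.13 168 [-0.024  0.01   0.069  0.072  0.078]
0.135 138 [-0.026 -0.02   0.014  0.071  0.076]
0.14 69 [-0.022 -0.001  0.021  0.034  0.044]
```

Call:
{"name": "move_arm", "arguments": {"plan": [[0, 0, 0, -0.12, 0, 0.03, 0], [0, 0, 0, -0.12, 0, 0.03, 0], [0, 0, 0, 0, 0, 0, 0], [0, 0, 0, 0, 0, 0, 0], [0, 0, 0, 0, 0, 0, 0], [0, 0, 0, 0, 0, 0, 0], [0, 0, 0, 0, 0, 0, 0], [0, 0, 0, 0, 0, 0, 0], [0, 0, 0, 0, 0, 0, 0], [0, 0, 0, 0, 0, 0, 0]]}}

```text
t: 7.2
tool_pos: [0.578, -0.165, 0.046]
orientation: [0.077, 2.893, -0.003]
force: [-31.8, 0.6, 13.0]
opening: 0.0004
gripper_force: 14.0
```

```bash
python3 - <<'E'
from h import *
brief(pose(-.0,0,.055,15),pose(-.05,0,.26,0))
E
```

```text
t 7.2 tip tray [36.   0.7 35.4] F [-31.8   0.6  13. ] open 0.0004 grip 14.0
turn [ 0.05 -0.13 -0.01] shift [ 1.21 -0.02 -1.11]
turn [ 0.   2.5 -0. ] shift [-0.3  -0.   -8.42]
```

The push is at the stop: force rose to 32 N over 1.5 mm of travel. I'll retreat and look from above.

Call:
{"name": "move_arm", "arguments": {"plan": [[0, 0, 0, 0.6, 0, 0, 0], [0, 0, 0, 0.8, 0, -0.1, 0], [0, 0, 0, 0.6, 0, -0.6, 0], [0, 0.25, 0, 0.2, 0, -0.9, 20], [0, 0.25, 0, 0.1, 0, -0.95, 36], [0, 0.4, 0, 0.1, 0, -1, 36], [0, 0.4, 0, 0, 0, -1, 36], [0, 0.4, 0, 0, 0, -1, 36], [0, 0.4, 0, 0, 0, -1, 36], [0, 0.3, 0, 0, 0, -1, 36]]}}

```text
t: 8.2
tool_pos: [0.4956, -0.1617, 0.2218]
orientation: [0.083, 3.13, 0.003]
force: [0.5, 0.3, -0.1]
opening: 0.0358
gripper_force: 0.0
```

```bash
cat >> h.py <<'E'
def rect(c,n,x=(-.12,.12),y=(-.12,.12),z0=.0345,S=2500):
    """image rectified onto tray plane z0 (box tops); rear up, left left"""
    Rm=cv2.Rodrigues(np.array(c["rvec"]))[0]
    xs=np.arange(x[1],x[0],-1/S);ys=np.arange(y[1],y[0],-1/S)
    X,Y=np.meshgrid(xs,ys,indexing="ij")
    W=np.array([o[0],o[1],z0])+X[...,None]*ex+Y[...,None]*ey
    p=W@Rm.T+np.array(c["tvec"]).ravel()
    u=(c["fx"]*p[...,0]/p[...,2]+c["cx"]).astype(np.float32);v=(c["fy"]*p[...,1]/p[...,2]+c["cy"]).astype(np.float32)
    im=cv2.remap(c["frame"][:,:,::-1].copy(),u,v,1);cv2.imwrite(f"pics/{n}.png",im);return im
E
python3 - <<'E'
from h import *
brief()
c=read_camera("wrist");np.savez("w2",**c)
Rm=cv2.Rodrigues(np.array(c["rvec"]))[0];print("cam tray",W2T(-Rm.T@np.array(c["tvec"]).ravel()),"axis",Rm[2])
im=rect(c,"r2",z0=.0145)
cv2.imwrite("pics/w2.png",np.vstack([c["frame"][:,:,::-1][:,:600],])) 
E
```

```text
t 8.2 tip tray [-49.1  -0.5 210.8] F [ 0.5  0.3 -0.1] open 0.0358 grip 0.0
cam tray [-0.12881491 -0.00091035  0.37634984] axis [ 0.28771923 -0.01279086 -0.95762939]
```

View pics/w2.png

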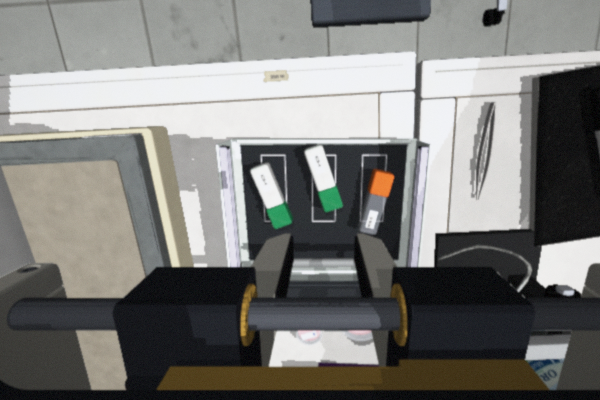

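The cover is folded. The three boxes are at (270,195), (322,178) and (376,200), each near the outlines at (272,187), (322,187) and (373,187). Next: box poses from depth and outline poses from white mat pixels.

```bash
cat >> h.py <<'E'
def boxes(c,dbg=None):
    T=W2T(cloud(c));z=T[...,2]
    reg=(T[...,0]>-.085)&(T[...,0]<.075)&(abs(T[...,1])<.098)
    m=(reg&(z>.026)&(z<.042)).astype(np.uint8);m=cv2.morphologyEx(m,cv2.MORPH_OPEN,np.ones((2,2),np.uint8))
    n,L,st,_=cv2.connectedComponentsWithStats(m,connectivity=4);out=[]
    for i in range(1,n):
        if st[i,4]<200: continue
        P=T[L==i]; (cx,cy),(a,b),an=cv2.minAreaRect((P[:,:2]*1000).astype(np.float32))
        pts=cv2.boxPoints(((cx,cy),(a,b),an));e=pts[1]-pts[0];f=pts[2]-pts[1];l=e if e@e>f@f else f
        th=np.arctan(l[1]/l[0]) if abs(l[0])>1e-6 else np.pi/2
        print("box ctr mm",round(cx,1),round(cy,1),"size",round(max(a,b),1),round(min(a,b),1),"ang",round(th,3),"z",np.median(P[:,2]).round(4),st[i,4])
        out.append((cx,cy,th))
    w=reg&(z<.022)&(c["frame"].min(-1)>110)&(abs(T[...,0])<.06)
    return out,T[w]
E
python3 - <<'E'
from h import *
c=dict(np.load("w2.npz"));b,w=boxes(c)
h,e=np.histogram(w[:,1]*1000,np.arange(-100,101,2));print([(int(a)+1,int(n)) for a,n in zip(e,h) if n>5])
h,e=np.histogram(w[:,0]*1000,np.arange(-70,71,2));print([(int(a)+1,int(n)) for a,n in zip(e,h) if n>5])
T=W2T(cloud(c));m=(T[...,2]>.015)&(T[...,2]<.03)&(abs(T[...,1])<.08)&(T[...,0]<-.08)&(T[...,0]>-.1)
print("lip x",np.percentile(T[m][:,0],[5,50,95]))
for s in(1,-1):
    m=(abs(T[...,2]-.059)<.003)&(s*T[...,1]>.09)&(s*T[...,1]<.12)&(T[...,0]<.03)&(T[...,0]>-.07);q=T[m];print("wall top y",s,np.percentile(q[:,1],[5,50,95]),np.polyfit(q[:,0],q[:,1],1) if m.sum()>9 else 0)
E
```

```text
box ctr mm nan nan size 0.0 0.0 ang 1.571 z nan 1240
box ctr mm -25.4 -60.0 size 84.4 26.6 ang 0.278 z nan 1272
box ctr mm -16.8 64.3 size 84.1 28.5 ang -0.229 z nan 1236
[(-97, 37), (-47, 39), (-45, 36), (-15, 23), (-13, 27), (13, 28), (15, 26)]
[(-59, 13), (-57, 12), (-55, 15), (-53, 7), (-51, 10), (-49, 12), (-45, 12), (-43, 8), (-41, 6), (-39, 9), (-35, 7), (-33, 7), (-31, 6), (-29, 11), (-27, 8), (-25, 11), (-23, 7), (-21, 6), (-7, 11), (-3, 6), (5, 26), (7, 27)]
lip x [-0.0946487  -0.09079265 -0.08081985]
wall top y 1 [0.10075066 0.10553594 0.1101208 ] [0.00198972 0.10552839]
wall top y -1 [-0.11010818 -0.10556433 -0.10070044] [-0.00013915 -0.10552744]
```

View pics/r2.png

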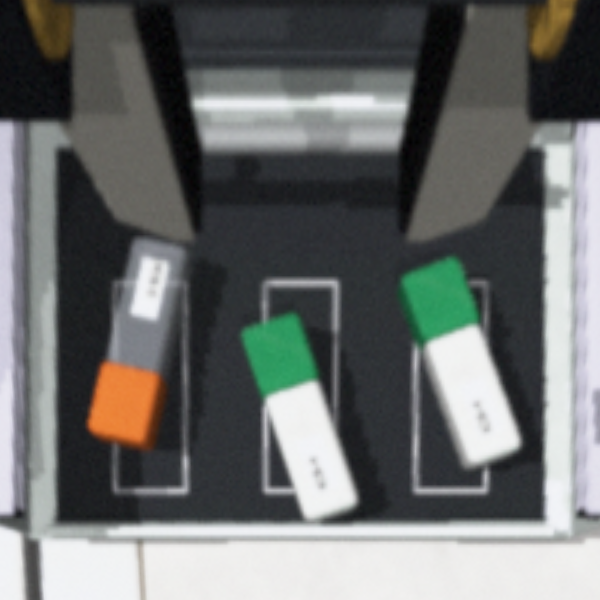

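```bash
sed -i 's/(z>.026)&(z<.042)/(z>.0305)\&(z<.042)/; s/P=T\[L==i\]/P=T[(L==i)\&(z>.0305)]/' h.py
python3 - <<'E'
from h import *
c=dict(np.load("w2.npz"));b,w=boxes(c)
for x,y,th in b: brief(pose(x/1e3,y/1e3,.10,0,th),pose(x/1e3,y/1e3,.018,0,th))
E
```

```text
box ctr mm -49.8 0.2 size 75.7 22.5 ang 0.326 z 0.0334 1209
box ctr mm -29.0 -61.4 size 75.5 22.7 ang 0.348 z 0.0332 1196
box ctr mm -20.6 61.5 size 77.0 22.3 ang -0.227 z 0.0336 1165
t 8.25 tip tray [-47.1  -1.2 215.6] F [-0.5  0.2  3. ] open 0.0365 grip 0.0
turn [-0.03  0.14 -3.12] shift [0.17 0.06 4.62]
turn [0. 0. 0.] shift [0.   0.   3.28]
t 8.25 tip tray [-47.1  -1.2 215.6] F [-0.5  0.2  3. ] open 0.0365 grip 0.0
turn [-0.03  0.14 -3.33] shift [-0.66 -2.41  4.64]
turn [0. 0. 0.] shift [0.   0.   3.28]
t 8.25 tip tray [-47.1  -1.2 215.6] F [-0.5  0.2  3. ] open 0.0365 grip 0.0
turn [0.01 0.14 2.16] shift [-0.99  2.51  4.64]
turn [0. 0. 0.] shift [0.   0.   3.28]
```

Call:
{"name": "move_arm", "arguments": {"plan": [[0, 0.14, -0.78, 0.17, 0.06, 0.9, 34], [0, 0, -0.78, 0, 0, 0.95, 34], [0, 0, -0.78, 0, 0, 0.95, 34], [0, 0, -0.78, 0, 0, 0.95, 34], [0, 0, 0, 0, 0, 0.9, 34], [0, 0, 0, 0, 0, 0.8, 34], [0, 0, 0, 0, 0, 0.8, 34], [0, 0, 0, 0, 0, 0.6, 34], [0, 0, 0, 0, 0, 0, 34], [0, 0, 0, 0, 0, 0, 34]]}}

```text
t: 9.25
tool_pos: [0.4906, -0.1597, 0.0491]
orientation: [0.428, -3.109, -0.004]
force: [-0.2, 0.4, 0.5]
opening: 0.0341
gripper_force: 0.0
```

```bash
python3 - <<'E'
from h import *
brief(pose(-.0498,.0002,.019,0,.326),pose(-.0498,.0002,.032,0,.326),pose(-.0348,0,.032,0,0),pose(-.0348,0,.0195))
E
```

```text
t 9.25 tip tray [-54.3   1.2  38.1] F [-0.2  0.4  0.5] open 0.0341 grip 0.0
turn [ 0.03 -0.03  0.  ] shift [-0.16 -0.1   0.76]
turn [0. 0. 0.] shift [ 0.    0.   -0.52]
turn [0.   0.   3.11] shift [-0.57 -0.2   0.  ]
turn [0. 0. 0.] shift [0.  0.  0.5]
```

Call:
{"name": "move_arm", "arguments": {"plan": [[0, 0, 0, -0.16, -0.1, 0.38, 34], [0, 0, 0, 0, 0, 0.38, 34], [0, 0, 0, 0, 0, 0, 0], [0, 0, 0, 0, 0, 0, 0], [0, 0, 0, 0, 0, 0, 0], [0, 0, 0, 0, 0, -0.52, 0], [0, 0, 0.78, 0, 0, 0, 0], [0, 0, 0.78, 0, 0, 0, 0], [0, 0, 0.78, 0, 0, 0, 0], [0, 0, 0.77, 0, 0, 0, 0]], "force": 12}}

```text
t: 10.25
tool_pos: [0.4954, -0.1613, 0.0442]
orientation: [-0.087, -3.137, -0.002]
force: [-0.2, 0.5, -0.7]
opening: 0.0231
gripper_force: 12.0
```

```bash
python3 - <<'E'
from h import *
brief(pose(-.0348,0,.032,0,0),pose(-.0348,0,.0195),pose(-.0348,0,.08),pose(-.029,-.0614,.08,0,.348),pose(-.029,-.0614,.019,0,.348))
E
```

```text
t 10.25 tip tray [-49.5  -0.   33.2] F [-0.2  0.5 -0.7] open 0.0231 grip 12.0
turn [ 0.01 -0.03 -0.03] shift [-0.59  0.    0.05]
turn [0. 0. 0.] shift [0.  0.  0.5]
turn [0. 0. 0.] shift [ 0.    0.   -2.42]
turn [ 0.    0.   -3.32] shift [-0.23 -2.46  0.  ]
turn [0. 0. 0.] shift [0.   0.   2.44]
```

Call:
{"name": "move_arm", "arguments": {"plan": [[0, -0.03, 0, -0.3, 0, 0, 0], [0, 0, 0, -0.29, 0, 0.1, 0], [0, 0, 0, 0, 0, 0.25, 0], [0, 0, 0, 0, 0, 0.2, 0], [0, 0, 0, 0, 0, 0, 0], [0, 0, 0, 0, 0, 0, 34], [0, 0, 0, 0, 0, 0, 34], [0, 0, 0, 0, 0, 0, 34], [0, 0, 0, 0, 0, -0.8, 34], [0, 0, 0, 0, 0, -0.8, 34]]}}

```text
t: 11.25
tool_pos: [0.5086, -0.1615, 0.0685]
orientation: [-0.082, -3.137, -0.004]
force: [1.2, -0.6, 0.1]
opening: 0.034
gripper_force: 0.0
```

Call:
{"name": "move_arm", "arguments": {"plan": [[0, 0, 0, 0, 0, -0.8, 34], [0, 0, 0, -0.08, -0.82, 0, 34], [0, 0, 0, -0.08, -0.82, 0, 34], [0, 0, 0, -0.07, -0.82, 0, 34], [0, 0, -0.83, 0, 0, 0, 34], [0, 0, -0.83, 0, 0, 0, 34], [0, 0, -0.83, 0, 0, 0.4, 34], [0, 0, -0.83, 0, 0, 0.6, 34], [0, 0, 0, 0, 0, 0.4, 34], [0, 0, 0, 0, 0, 0, 34]]}}

```text
t: 12.25
tool_pos: [0.5107, -0.2228, 0.0519]
orientation: [0.458, -3.104, -0.006]
force: [-1.1, 1.0, -0.3]
opening: 0.034
gripper_force: 0.0
```

```bash
python3 - <<'E'
from h import *
brief(pose(-.029,-.0614,.019,0,.348))
E
```

```text
t 12.25 tip tray [-31.  -60.6  40.9] F [-1.1  1.  -0.3] open 0.034 grip 0.0
turn [ 0.04 -0.03 -0.02] shift [-0.07 -0.06  0.88]
```

Call:
{"name": "move_arm", "arguments": {"plan": [[0, 0, 0, -0.07, -0.06, 0.44, 34], [0, 0, 0, 0, 0, 0.44, 34], [0, 0, 0, 0, 0, 0, 0], [0, 0, 0, 0, 0, 0, 0], [0, 0, 0, 0, 0, 0, 0], [0, 0, 0, 0, 0, -0.52, 0], [0, 0, 0.83, 0, 0, 0, 0], [0, 0, 0.83, 0, 0, 0, 0], [0, 0, 0.83, 0, 0, 0, 0], [0, 0, 0.83, 0.2, 0.05, 0, 0]]}}

```text
t: 13.25
tool_pos: [0.5102, -0.2239, 0.0467]
orientation: [0.088, 3.139, 0.001]
force: [0.4, -0.0, 0.4]
opening: 0.0233
gripper_force: 12.0
```

```bash
python3 - <<'E'
from h import *
brief(pose(-.0348,-.06,.0195))
E
```

```text
t 13.25 tip tray [-31.3 -61.8  35.7] F [ 0.4 -0.   0.4] open 0.0233 grip 12.0
turn [ 0.01  0.01 -0.03] shift [0.14 0.07 0.65]
```

Call:
{"name": "move_arm", "arguments": {"plan": [[0, 0, 0, 0.12, 0.07, 0.2, 0], [0, 0, 0, 0, 0, 0.25, 0], [0, 0, 0, 0, 0, 0.18, 0], [0, 0, 0, 0, 0, 0, 0], [0, 0, 0, 0, 0, 0, 0], [0, 0, 0, 0, 0, 0, 32], [0, 0, 0, 0, 0, 0, 32], [0, 0, 0, 0, 0, 0, 32], [0, 0, 0, 0, 0, -0.8, 32], [0, 0, 0, 0, 0, -0.8, 32]]}}

```text
t: 14.25
tool_pos: [0.5053, -0.221, 0.0685]
orientation: [-0.082, -3.137, -0.004]
force: [-0.4, -0.0, -0.2]
opening: 0.0321
gripper_force: 0.0
```

Call:
{"name": "move_arm", "arguments": {"plan": [[0, 0, 0, 0, 0, -0.8, 34], [0, 0, 0, -0.1, 0.81, 0, 34], [0, 0, 0, -0.1, 0.81, 0, 34], [0, 0, 0, -0.1, 0.81, 0, 34], [0, 0, 0, -0.09, 0.81, 0, 34], [0, 0, 0, -0.09, 0.81, 0, 34], [0, 0, 0, -0.09, 0.81, 0, 34], [0, 0, 0.72, 0, 0, 0.3, 34], [0, 0, 0.72, 0, 0, 0.5, 34], [0, 0, 0.72, 0, 0, 0.4, 34]]}}

```text
t: 15.25
tool_pos: [0.5267, -0.1006, 0.0587]
orientation: [-0.44, -3.109, -0.002]
force: [0.1, 0.3, -0.4]
opening: 0.0338
gripper_force: 0.0
```

```bash
python3 - <<'E'
from h import *
brief(pose(-.0206,.0615,.019,0,-.227))
E
```

```text
t 15.25 tip tray [-21.5  62.2  47.7] F [ 0.1  0.3 -0.4] open 0.0338 grip 0.0
turn [ 0.01 -0.02 -0.01] shift [-0.04 -0.02  1.15]
```

Call:
{"name": "move_arm", "arguments": {"plan": [[0, 0, 0, -0.04, -0.02, 0.58, 34], [0, 0, 0, 0, 0, 0.57, 34], [0, 0, 0, 0, 0, 0, 34], [0, 0, 0, 0, 0, 0, 0], [0, 0, 0, 0, 0, 0, 0], [0, 0, 0, 0, 0, 0, 0], [0, 0, 0, 0, 0, -0.52, 0], [0, 0, -0.72, 0, 0, 0, 0], [0, 0, -0.72, 0, 0, 0, 0], [0, 0, -0.72, 0.2, 0, 0, 0]]}}

```text
t: 16.25
tool_pos: [0.5239, -0.1013, 0.0454]
orientation: [0.077, 3.139, 0.002]
force: [0.1, -0.1, -0.5]
opening: 0.0232
gripper_force: 12.0
```

```bash
python3 - <<'E'
from h import *
brief(pose(-.0348,.06,.0195))
E
```

```text
t 16.25 tip tray [-24.2  61.4  34.4] F [ 0.1 -0.1 -0.5] open 0.0232 grip 12.0
turn [0.01 0.01 0.04] shift [ 0.43 -0.05  0.59]
```

Call:
{"name": "move_arm", "arguments": {"plan": [[0, 0, 0, 0.2, -0.05, 0, 0], [0, 0, 0, 0.2, 0, 0.15, 0], [0, 0, 0, 0, 0, 0.25, 0], [0, 0, 0, 0, 0, 0.18, 0], [0, 0, 0, 0, 0, 0, 0], [0, 0, 0, 0, 0, 0, 32], [0, 0, 0, 0, 0, 0, 32], [0, 0, 0, 0, 0, 0, 32], [0, 0, 0, 0, 0, -0.8, 32], [0, 0, 0, 0, 0, -0.8, 32]]}}

```text
t: 17.25
tool_pos: [0.5117, -0.1014, 0.0685]
orientation: [-0.082, -3.137, -0.004]
force: [0.9, 0.4, -0.1]
opening: 0.0324
gripper_force: 0.0
```

Call:
{"name": "move_arm", "arguments": {"plan": [[0, 0, 0, 0, 0, -1, 32], [0, 0, 0, 0, 0, -1, 32], [0, 0, 0, 0.3, -0.6, -0.9, 32], [0, 0, 0, 0.3, -0.6, -0.9, 32], [0, 0, 0, 0, -0.6, -0.9, 32], [0, 0, 0, 0, -0.6, -0.9, 32], [0, 0, 0, 0, 0, -0.2, 32], [0, 0, 0, 0, 0, 0, 32], [0, 0, 0, 0, 0, 0, 32], [0, 0, 0, 0, 0, 0, 32]]}}

```text
t: 18.25
tool_pos: [0.494, -0.1601, 0.2122]
orientation: [-0.081, -3.137, -0.004]
force: [0.3, -0.0, -0.0]
opening: 0.032
gripper_force: 0.0
```

```bash
python3 - <<'E'
from h import *
brief();c=read_camera("wrist");boxes(c);rect(c,"r3",z0=.0145)
b=read_camera("side");T=W2T(cloud(b).reshape(-1,3))
for z in np.arange(.065,.13,.01):
    m=(abs(T[:,2]-z)<.004)&(abs(T[:,1])<.085)&(T[:,0]>.04)&(T[:,0]<.09)
    if m.any(): print(round(z,3),m.sum(),np.percentile(T[m,0],[5,50,95]).round(3))
E
```

```text
t 18.25 tip tray [-51.    1.  201.2] F [ 0.3 -0.  -0. ] open 0.032 grip 0.0
box ctr mm -36.6 -58.4 size 75.5 22.1 ang -0.008 z 0.0333 1267
box ctr mm -36.6 60.7 size 75.9 22.6 ang -0.003 z 0.0335 1260
box ctr mm -35.0 1.4 size 74.6 21.1 ang -0.005 z 0.0334 1238
0.065 60 [0.064 0.068 0.07 ]
0.075 29 [0.069 0.07  0.07 ]
0.085 28 [0.069 0.07  0.07 ]
0.095 34 [0.069 0.07  0.07 ]
0.105 35 [0.069 0.07  0.07 ]
0.115 11 [0.068 0.069 0.07 ]
0.125 80 [0.068 0.069 0.079]
```

View pics/r3.png

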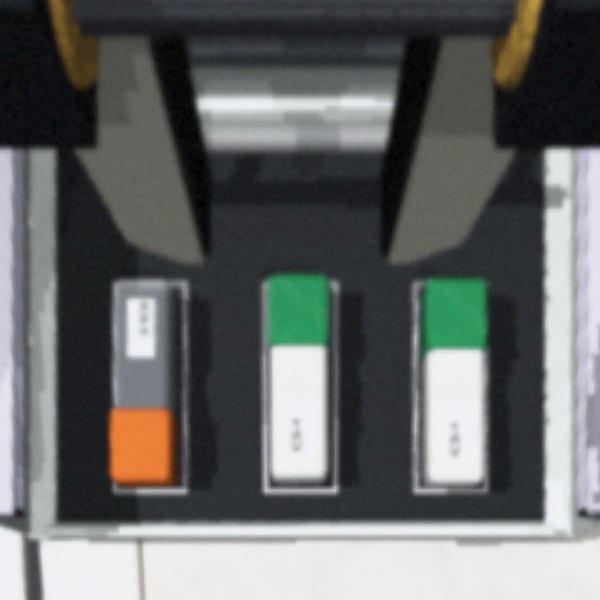

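All three boxes lie within about 2 mm of their outline centres and are square to under 0.01 rad. The folded panel is vertical, with x constant at 69–70 mm over its height. Handing in.

```bash
python3 -c "
from plant import close_job;print(close_job())"
```

```text
the job is handed in; nothing more can be done
None
```

The job is handed in at about 18 s of the 56 s: the cover is folded back against its stop, and the three boxes lie flat and square, each within about 2 mm of its outline centre; the arm never went near the tweezers, pen or timer; the interface gave no verdict.

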